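# Shift the tube roller's gated gear lever from second to third

## Task

The tube-rolling machine on the bench was left in second, the near left slot of its H-shaped gear gate as seen from the robot. With closed fingers, push the lever's ball knob forward (away from the robot, along the machine) to neutral, across to the right, then forward until it is fully home in third, the far right slot; do not run it into first (far left) or fourth (near right) on the way, and do not take the knob between the fingers. Leave the hub and cup beside the machine and the wrench on it where they are, and finish with the robot clear of the lever.

Things in the scene. Friction and masses are not known exactly. Their poses are not given: they have to be found in the camera images.
- machine: Bench ring roller for tube, fixed. Blue-green gear case; origin on the table straight below the lever's pivot; x points forward (away from the robot), y left, z up. In this frame the case spans x -100..170, y -90..270 mm, top at z 130 mm. Left of the lever are three rolls on shafts (tops z 196, nearest at x 29, y 95, radius 32 mm) and a bent 20 mm tube (top z 174).
- knob (a point): Centre of the black ball knob, 38 mm across, on the gear lever (10 mm steel rod); 155 mm from the pivot, which is 105 mm above the table. z = 260 mm upright, about 248 mm in a slot. Knob in the machine's frame, x, y in mm: first +50, +34; second -50, +34; third +50, -34; fourth -50, -34; neutral x = 0.
- gate (a point): Centre of the H gate on top of its steel plate (98 x 92 mm), 160 mm above the table, straight above the lever's pivot. The H cut-out is 48 mm fore-aft and 36 mm across: two fore-aft slots joined by a crossbar (neutral).
- gear_lever (a joint): Fore-and-aft lean of the gear lever, rad: -0.33 fully back (second or fourth), 0 neutral, +0.33 fully forward (first or third). Starts in second, home or part way (-0.33 to -0.22). It can go across only within about 0.06 rad of neutral (round corners help it in). Friction holds it where it is left; about 4 N at the knob moves it.
- selector (a joint): Sideways lean of the gear lever, rad: -0.22 at the left slots (first, second), +0.22 at the right slots (third, fourth). Friction holds it where it is left; about 4 N at the knob moves it; stops at both ends.
- hub: Loose black wheel hub standing on end on the bench to the right of the machine, 54 mm in diameter, 78 mm high; origin at the centre of its underside.
- wrench: Loose steel wrench 170 mm long, lying across the machine on the roll deck (138 mm above the table), in front of the rolls.
- cup: Loose green plastic cup, 76 mm in diameter, 100 mm high, on the bench to the right of the machine; origin at the centre of its underside.

How it is judged (in metres and radians):
At the end, for the whole second after the job is handed in: The gear lever is at rest in third, the far right slot: leaning forward by more than 0.285 rad (within about 7 mm of its stop at the knob) and to the right by more than 0.165 rad (value of joint gear_lever above 0.285 rad and value of joint selector above 0.165 rad and velocity of joint gear_lever between -0.05 and 0.05 rad/s and velocity of joint selector between -0.05 and 0.05 rad/s); the robot touches nothing.
It fails at once if the lever was run into first, the far left slot (value of joint gear_lever above 0.15 rad and value of joint selector below 0 rad).
It fails at once if the lever was run into fourth, the near right slot (value of joint gear_lever below -0.15 rad and value of joint selector above 0 rad).
It fails at once if the knob was taken between the fingers (distance between the grasp point and knob below 0.015 m).
It fails at once if the hub, the wrench or the cup was moved by more than 15 mm (distance of any of hub, wrench, cup from where it was at the start of the episode above 0.015 m).
It also fails if it takes over 58 s, if anything falls off the work surface, if the arm or the gripper's body presses on something with over 40 N, if the wrist force passes 120 N, or if a joint passes its speed limit or range.

## Robot

A 6-joint arm with a two-finger parallel gripper is mounted at the origin on the work surface. World frame = base frame: x ahead of the robot, y to its left, z up, the work surface at z = 0. Lengths are in mm, angles in degrees, forces in N, time in s.
With the tool pointing down it reaches from about 300 to 1000 mm from the base axis. Payload 5.1 kg.
Tool frame: the origin (TCP) lies on the mounting face of the last link; the fingertips stand arm.tip_extent ahead of it and the grasp point (between the pads) lies 171 mm ahead of it (arm.tip_extent is the distance from the TCP to the fingertips, in mm); z points along the fingers, y is the line along which they close (so a half turn about z gives the same grasp; the last joint's range is limited). The gripper opens to 95 mm and grips with 3 to 60 N. Pads are 20 mm wide; open, the fingers measure 119 mm over their backs; the gripper's body (75 mm by 180 mm) begins 59 mm behind the grasp point.
Start: joints at [60.928, 7.093, 94.555, -0, 78.352, -4.733], TCP at [267.909, 592.209, 404.756] pointing down, gripper open.
Joint ranges: [-149.61, 149.61], [-58.7, 133.49], [1.44, 155.28], [-77.14, 257.14], [18.33, 153.61], [-166.67, 166.67]. Speed limits (degrees/s): [147.25, 147.25, 180, 180, 180, 180].

## Interface

Orientations are given as [roll, pitch, yaw] about the fixed x, y, z axes, in that order (R = Rz(yaw) Ry(pitch) Rx(roll)).
In Python, from plant import arm, status, vision, job gives the robot as it stands. Calls block until the motion is done:
- arm.movep(position, orientation): joint-space move of the TCP to a pose.
- arm.move_linear(position, rate=150, orientation=None): straight line of the TCP; orientation=None keeps the orientation; rate is the mean speed in mm/s.
- arm.set_joints(angles): joint-space move.
- arm.move_gripper(opening, strength=None): finger opening in mm; strength is the grip in N (None keeps the last); returns when the fingers have stopped.
- arm.wait(seconds).
- arm.solve_ik(position, orientation): joint angles nearest the present ones, or None.
- status.observe(): the state.
- vision.get_image(name): name is "scene" or "side" or "wrist"; returns a dict with "img" (384x512x3 uint8, red, green, blue), "camera_matrix" (3x3 intrinsics, pixels), "D" ([k1, k2, p1, p2, k3] as OpenCV has them; the pictures are not rectified), "rvec" (rotation vector, rad) and "tvec" (3), from world to camera coordinates, as OpenCV has them. Camera axes: x right, y down, z forward; pixel columns grow to the right and rows downward; lengths in mm; the calibration is good to about 2 mm. A picture is of the moment at which its call begins. There is no depth.
A pose or a line that the arm cannot do raises arm.PlanningError and nothing moves.
- job.hand_in(): hands the job in; it is judged then, once.
The state is a dict: "time_s": time; "joints": joint angles; "qvel": joint speeds; "joint_efforts": joint torques, N m; "ee_pos": TCP position; "tool_rot": TCP orientation; "contact_force": force on the tool from outside, world axes, zero at the start; "ft_torque": the same for the moment, N m; "grip_width": finger opening in mm; "grasp_force": force on a finger pad.
Only numpy, scipy, OpenCV 4.12 (cv2) and the standard library are available. Lean on these libraries where they do the work, as an engineer would, in place of code of your own. Each camera call takes 0.05 s, during which the arm holds its last target. There are 200 camera calls.

## Working session

There is one attempt and no reset: what is moved stays moved. The work goes in short steps, each a Python script; the robot and the scene stay as the last script left them, time stands still between calls to the robot, and variables do not carry over. Pictures are saved under pics/ and viewed, at most 10 in all, crops included, and the job is handed in when it is done.

```bash
mkdir -p pics; ls; cat > h.py <<'E'
import numpy as np, cv2
from plant import arm,status,vision,job
def snap(n,f):
    d=vision.get_image(n); cv2.imwrite(f'pics/{f}.png',d["img"][:,:,::-1]); np.savez(f'pics/{f}.npz',**{k:np.array(v) for k,v in d.items()}); return d
def ray(d,uv):
    K=np.array(d["camera_matrix"],float);R=cv2.Rodrigues(np.array(d["rvec"],float))[0];t=np.array(d["tvec"],float).ravel()
    p=cv2.undistortPoints(np.array([[uv]],float),K,np.array(d["D"],float))[0,0]
    r=R.T@np.array([p[0],p[1],1]);return -R.T@t,r/np.linalg.norm(r)
def onz(d,uv,z):
    c,r=ray(d,uv);return c+r*(z-c[2])/r[2]
def proj(d,P):
    return cv2.projectPoints(np.array(P,float).reshape(-1,1,3),np.array(d["rvec"],float),np.array(d["tvec"],float),np.array(d["camera_matrix"],float),np.array(d["D"],float))[0][:,0]
E
python3 - <<'E'
from h import *
a=[cv2.resize(snap(n,n+'0')["img"],None,fx=1,fy=1) for n in("scene","side")]
for n in("scene","side"):
    d=np.load(f'pics/{n}0.npz');print(n,ray(d,(256,192)))
s=status.observe();print(s["tool_rot"],s["grip_width"],arm.tip_extent,s["time_s"])
E
```

```text
pics
scene (array([ 640.55889703, -360.11377015,  916.52954703]), array([-0.14306088,  0.47087552, -0.87052273]))
side (array([383.58422732, 191.38866454, 839.44343211]), array([ 0.1885771 , -0.20417527, -0.96059936]))
[-1.79894667e+02 -8.87973807e-03  1.55658635e+02] 95.27530508764505 190.1 0.1
```

View pics/scene0.png

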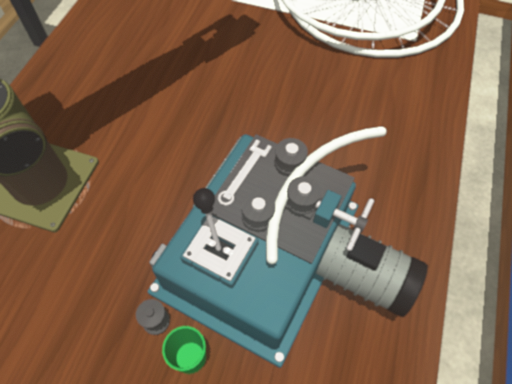

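View pics/side0.png

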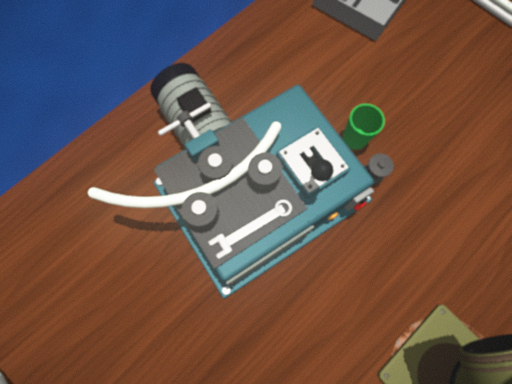

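The scene view shows the gate plate centred near (220,250), the knob at (204,200), the hub at (152,316) and the cup at (185,349). The side view has the plate at (313,160) and the knob near (321,170). Next I'll enlarge both for the plate corners.

```bash
python3 - <<'E'
import cv2,numpy as np
a=cv2.imread('pics/scene0.png')[180:300,130:280];b=cv2.imread('pics/side0.png')[100:220,250:400]
cv2.imwrite('pics/c0.png',np.hstack([cv2.resize(i,(400,320*1),interpolation=cv2.INTER_CUBIC) if 0 else cv2.resize(i,(400,320),interpolation=cv2.INTER_CUBIC) for i in(a,b)]))
E
```

```text
(no output)
```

View pics/c0.png

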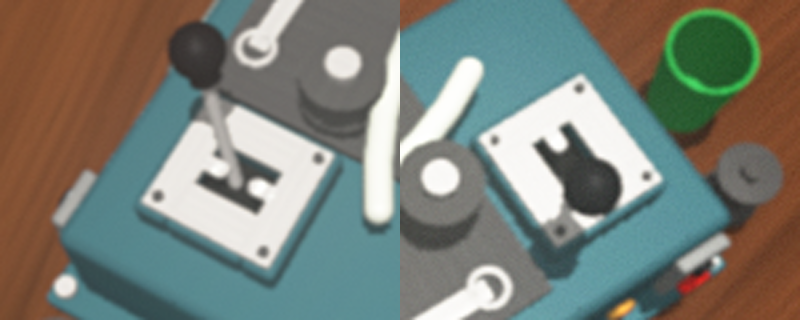

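```bash
cat > fit.py <<'E'
from h import *
from scipy.optimize import least_squares
S=np.load('pics/scene0.npz');D=np.load('pics/side0.npz')
s=2.6667
fs=lambda u,v:(130+u/s,180+v/s); fd=lambda u,v:(250+(u-400)/s,100+v/s)
kc,kr=zip(ray(S,fs(197,52)),ray(D,fd(592,186)))
T=np.linalg.lstsq(np.vstack([np.c_[np.eye(3),-np.eye(3)*0][:,:3]-np.outer(r,r) for r in kr]),np.hstack([(np.eye(3)-np.outer(r,r))@c for c,r in zip(kc,kr)]),rcond=None)[0]
print('knob',T)
for n,d,p in(('S',S,[fs(157,197),fs(263,252),fs(319,158)]),('D',D,[fd(579,88),fd(494,140),fd(560,230),fd(647,176)])):
    print(n,[onz(d,q,160).round(0)[:2] for q in p])
print('roll',onz(S,fs(343,62),196),onz(D,fd(440,177),196))
print('hub',onz(S,(152,310),78),onz(D,(380,164),78),'cup',onz(S,(186,345),100),onz(D,(367,120),100))
print('wr',onz(S,fs(256,46),144),onz(S,(262,148),144))
# fit: unknown x,y,yaw,hole offsets a,b
obs=[(S,[-1,-1],fs(157,197)),(S,[1,-1],fs(263,252)),(S,[1,1],fs(319,158)),(D,[1,-1],fd(579,88)),(D,[1,1],fd(494,140)),(D,[-1,1],fd(560,230)),(D,[-1,-1],fd(647,176))]
def M(p,q):
    c,s_=np.cos(p[2]),np.sin(p[2]);return [p[0]+c*q[0]-s_*q[1],p[1]+s_*q[0]+c*q[1],q[2]]
def f(p):
    r=[proj(d,M(p,[h[0]*p[3],h[1]*p[4],160]))[0]-o for d,h,o in obs]
    r+=[proj(S,M(p,[29,95,196]))[0]-fs(343,62),proj(D,M(p,[29,95,196]))[0]-fd(440,177)]
    return np.hstack(r)
best=min((least_squares(f,[500,50,y,38,36]) for y in np.arange(-3,3,.7)),key=lambda r:r.cost)
p=best.x;print(p,np.degrees(p[2]),best.cost,best.fun.round(1))
c,s_=np.cos(p[2]),np.sin(p[2]);dx=T[:2]-p[:2];print('knob in machine',c*dx[0]+s_*dx[1],-s_*dx[0]+c*dx[1])
np.save('pose.npy',p[:3])
E
python3 fit.py
```

```text
knob [451.92156618 -40.66983082 249.35722603]
S [array([ 441., -110.]), array([ 522., -124.]), array([536., -49.])]
D [array([ 522., -124.]), array([536., -49.]), array([455., -35.]), array([ 441., -110.])]
roll [533.94720256   8.72104761 196.        ] [533.83700564   9.36338926 196.        ]
hub [ 396.17755142 -208.73928499   78.        ] [ 395.56256762 -208.76614747   78.        ] cup [ 484.76531105 -250.44911526  100.        ] [ 481.74705084 -253.65912532  100.        ]
wr [461.2030776   27.94664892 144.        ] [492.86536607 162.64869602 144.        ]
[ 4.88485305e+02 -7.95970164e+01 -1.78026591e-01  4.11107612e+01
  3.82856123e+01] -10.200172321046429 0.22182513296901687 [ 0.2 -0.1  0.1  0.1 -0.   0.   0.1 -0.   0.   0.1  0.   0.4 -0.2 -0.1
 -0.  -0.   0.2 -0.2]
knob in machine -42.879377657781404 31.836955919469947
```

Pose is well fixed: machine at (488.5, -79.6), yaw -10.2°, knob about (-43, +32). First push: from behind the knob forward to neutral.

```bash
cat >> h.py <<'E'
P=np.load('pose.npy'); Rm=np.array([[np.cos(P[2]),-np.sin(P[2])],[np.sin(P[2]),np.cos(P[2])]])
ORI=[180,0,np.degrees(P[2])+180]
def W(x,y,tipz): return [*(P[:2]+Rm@np.array([x,y])),tipz+arm.tip_extent]
def F(): return Rm.T@np.array(status.observe()["contact_force"])[:2]
def at(): s=status.observe();return (Rm.T@(np.array(s["ee_pos"])[:2]-P[:2])).round(1),F().round(1),round(s["time_s"],2)
E
python3 - <<'E'
from h import *
arm.move_gripper(0,20)
p=status.observe()["ee_pos"]
arm.move_linear([p[0],p[1],510],rate=150)
arm.movep(W(-100,33,320),ORI);print(at(),status.observe()["joints"],status.observe()["grip_width"])
arm.move_linear(W(-100,33,232),rate=100)
print(at())
arm.move_linear(W(-60,33,232),rate=60);print(at())
arm.move_linear(W(-32,33,232),rate=40);print(at())
snap("scene","scene1");snap("side","side1")
a=cv2.imread('pics/scene1.png')[150:300,130:330];b=cv2.imread('pics/side1.png')[90:240,230:430]
cv2.imwrite('pics/c1.png',np.hstack([cv2.resize(i,(400,300),interpolation=cv2.INTER_CUBIC) for i in(a,b)]))
E
```

```text
(array([-99.9,  33.4]), array([-0.4,  0.2]), 4.73) [-1.19542546e+01 -2.92447717e+01  1.15820057e+02  7.38081761e-03
  9.34208064e+01 -9.17983300e+01] 0.5932728122506036
(array([-99.8,  33. ]), array([0.9, 0.3]), 5.77)
(array([-59.8,  33.1]), array([-4.4,  1.5]), 6.58)
(array([-32.1,  33. ]), array([-2.4,  0.7]), 7.43)
```

View pics/c1.png

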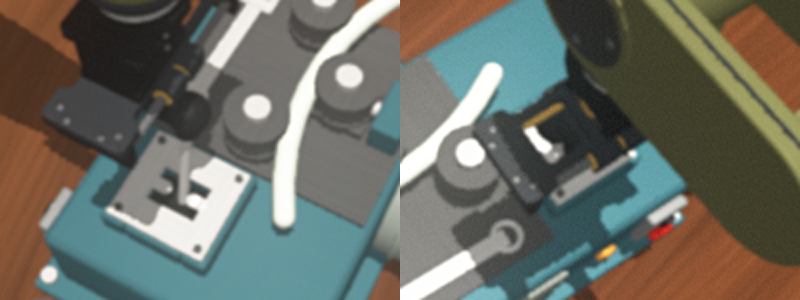

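The left half (scene) shows the knob at crop (187,115), full-frame (223.5,207.5), with the fingers behind it and the lever near upright fore-aft. Now computing its position.

```bash
python3 - <<'E'
from h import *
d=np.load('pics/scene1.npz')
for z in(255,258): print(Rm.T@(onz(d,(223.5,207.5),z)[:2]-P[:2]))
for x in(-9,-4,0,5):
    for y in (30,34): print(x,y,proj(d,[*(np.array(W(x,y,0))[:2]),256]))
E
```

```text
[-4.56703182 31.86896985]
[-3.64229681 30.59455142]
-9 30 [[220.59429418 206.9711583 ]]
-9 34 [[221.80997489 205.09871486]]
-4 30 [[223.19678338 208.24507627]]
-4 34 [[224.40821425 206.36678778]]
0 30 [[225.28452951 209.26700543]]
0 34 [[226.49253646 207.38402263]]
5 30 [[227.90143036 210.54792222]]
5 34 [[229.10512717 208.6590486 ]]
```

```bash
python3 - <<'E'
from h import *
arm.move_linear(W(-29.5,33,232),rate=20);print(at())
arm.move_linear(W(-70,33,232),rate=120)
arm.move_linear(W(-70,33,320),rate=150)
arm.move_linear(W(-1,92,320),rate=150)
arm.move_linear(W(-1,92,232),rate=120);print(at())
arm.move_linear(W(-1,70,232),rate=60);print(at())
arm.move_linear(W(-1,5,232),rate=40);print(at())
for y in np.arange(3,-7,-2):
    arm.move_linear(W(-1,y,232),rate=20);print(at())
    if abs(F()[1])>9: break
snap("scene","scene2")
a=cv2.imread('pics/scene2.png')[150:300,130:330]
cv2.imwrite('pics/c2.png',cv2.resize(a,(800,600),interpolation=cv2.INTER_CUBIC))
E
```

```text
(array([-29.5,  33. ]), array([-4. ,  1.5]), 7.81)
(array([-0.8, 92. ]), array([-0.4,  0.5]), 10.67)
(array([-1. , 69.6]), array([-0.1,  0.7]), 11.18)
(array([-1. ,  5.1]), array([0.5, 2.8]), 12.96)
(array([-1.1,  3. ]), array([-0.1,  3.3]), 13.21)
(array([-1.1,  0.9]), array([0.1, 3.1]), 13.46)
(array([-1.1, -1.1]), array([0.6, 2.5]), 13.71)
(array([-1.1, -3.1]), array([0.6, 2.9]), 13.96)
(array([-1.1, -5.1]), array([0.2, 3.5]), 14.21)
```

View pics/c2.png

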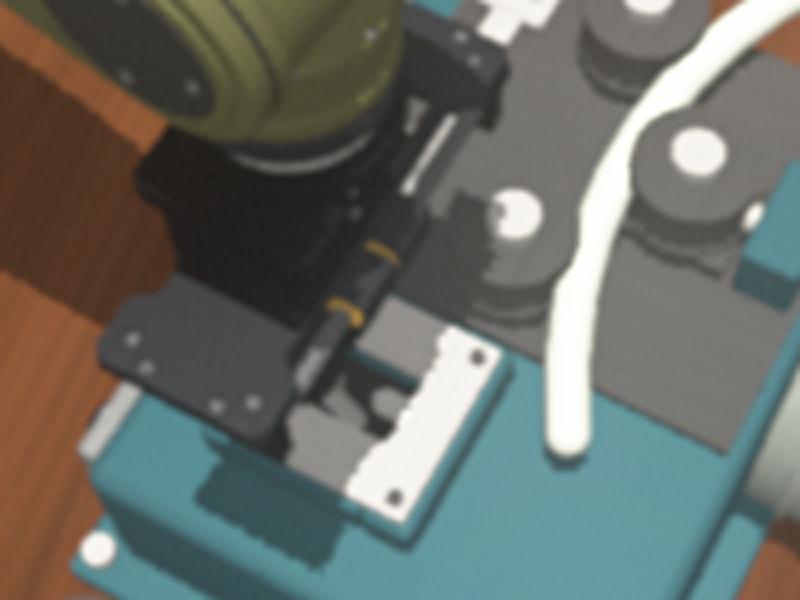

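The gripper hides the knob, and the force is still just friction (about 3 N), so the stop isn't reached. I'll continue in steps until the force rises.

```bash
python3 - <<'E'
from h import *
for y in np.arange(-6.5,-14,-1.5):
    arm.move_linear(W(-1,y,232),rate=20);print(at())
    if abs(F()[1])>8: break
arm.move_linear(W(-1,40,232),rate=120)
arm.move_linear(W(-1,40,320),rate=150)
arm.move_linear(W(-100,40,320),rate=150)
snap("scene","scene3")
a=cv2.imread('pics/scene3.png')[150:300,130:330]
cv2.imwrite('pics/c3.png',cv2.resize(a,(800,600),interpolation=cv2.INTER_CUBIC))
E
```

```text
(array([-1.1, -6.5]), array([0.6, 3.5]), 14.51)
(array([-1.1, -7.8]), array([0.4, 5.8]), 14.76)
(array([-1.1, -8.9]), array([0.3, 7.1]), 15.01)
(array([ -1.1, -10.1]), array([-0.5, 10.3]), 15.26)
```

View pics/c3.png

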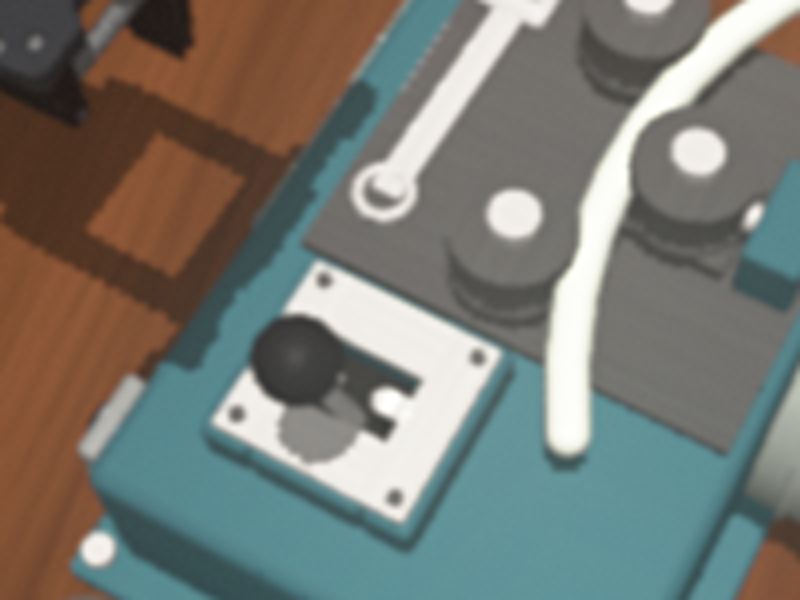

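The knob is across to the right, at crop (296,360), full-frame (204,240). Now push forward from behind.

```bash
python3 - <<'E'
from h import *
d=np.load('pics/scene3.npz')
k=Rm.T@(onz(d,(204,240),256)[:2]-P[:2]);print(k)
if not(abs(k[0])<14 and k[1]<-22): raise SystemExit
arm.move_linear(W(-70,-34,320),rate=150)
arm.move_linear(W(-70,-34,232),rate=120)
arm.move_linear(W(-40,-34,232),rate=80);print(at())
arm.move_linear(W(12,-34,231),rate=40);print(at())
for x in np.arange(13.5,27,1.5):
    arm.move_linear(W(x,-34,229),rate=20);print(at())
    if abs(F()[0])>12: break
arm.move_linear(W(-60,-34,232),rate=120)
arm.move_linear(W(-100,20,330),rate=150)
snap("scene","scene4")
a=cv2.imread('pics/scene4.png')[150:300,130:330]
cv2.imwrite('pics/c4.png',cv2.resize(a,(800,600),interpolation=cv2.INTER_CUBIC))
E
```

```text
[ -2.20158206 -33.92682573]
(array([-39.9, -34. ]), array([-0.3, -0.4]), 19.52)
(array([ 11.7, -33.9]), array([-2.2,  1.5]), 20.97)
(array([ 13.6, -34. ]), array([-2.9, -0.2]), 21.24)
(array([ 15.1, -34. ]), array([-3.5,  1.6]), 21.49)
(array([ 16.6, -34. ]), array([-3.5,  0.5]), 21.74)
(array([ 18., -34.]), array([-2.9,  1. ]), 21.99)
(array([ 19.5, -33.9]), array([-4.2,  1.3]), 22.24)
(array([ 21., -34.]), array([-2.9,  1.3]), 22.49)
(array([ 22.5, -34. ]), array([-3.8,  0.7]), 22.74)
(array([ 23.9, -34. ]), array([-5.4,  0.3]), 22.99)
(array([ 25.2, -34. ]), array([-6.2,  1.1]), 23.24)
```

View pics/c4.png

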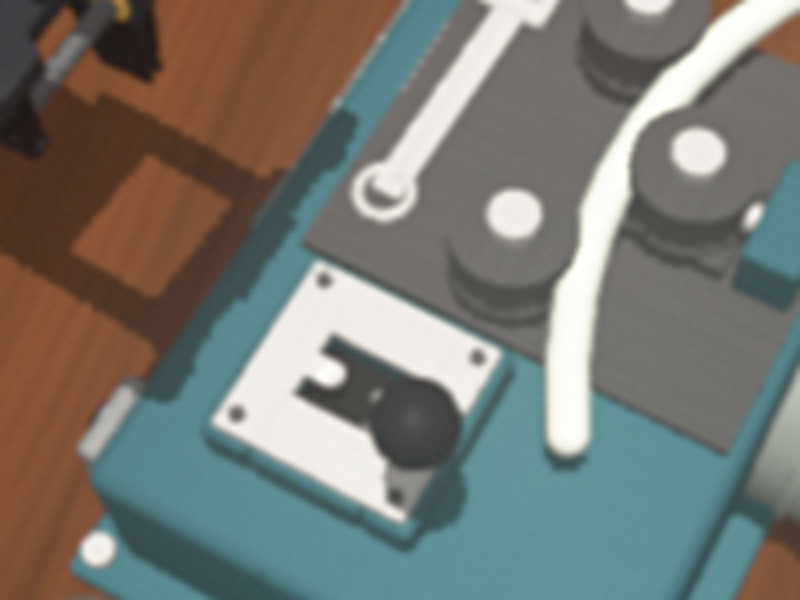

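The knob is now forward right, at crop (416,422), full-frame (234,255.5).

```bash
python3 - <<'E'
from h import *
d=np.load('pics/scene4.npz')
k=Rm.T@(onz(d,(234,255.5),248)[:2]-P[:2]);print(k,at())
if k[0]>47 and k[1]<-29: print(job.hand_in())
E
```

```text
[ 51.10460696 -31.44838238] (array([-99.8,  19.8]), array([ 0.5, -1. ]), 25.1)
the job is handed in; nothing more can be done
None
```

The lever is in third: the last picture puts the knob at about (+51, -31) mm in the machine's frame, and the push force was rising as if against the stop. The robot is clear of the lever, nothing in the pictures or forces suggested contact with the hub, cup or wrench (not measured afterwards), and I handed the job in at about 25 s; no verdict was returned.

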